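Change the broken radio knob and press it to switch on

ROBOT

A 6-joint arm with a two-finger parallel gripper is mounted at the origin on the work surface. World frame = base frame: x ahead of the robot, y to its left, z up, the work surface at z = 0. Lengths are in m, angles in rad, forces in N, time in s.
With the tool pointing down it reaches from about 0.25 to 0.775 m from the base axis. Payload 4 kg.
Tool frame: the origin (TCP) lies midway between the tips of the shut fingers; the grasp point (between the pads) lies 19 mm behind it; z points along the fingers, y is the line along which they close (so a half turn about z gives the same grasp; the last joint's range is limited). The gripper opens to 94 mm and grips with 3 to 60 N. Pads are 16 mm wide; open, the fingers measure 119 mm over their backs; the gripper's body (75 mm by 177 mm) begins 78 mm behind the grasp point.
Start: joints at [-1.351, 0.087, 1.371, -0, 1.684, -0.103], TCP at [0.174, -0.522, 0.206] pointing down, gripper open.
Joint ranges: [-3.1, 3.1], [-0.76, 2.03], [0.27, 2.55], [-1.08, 4.22], [0.17, 2.65], [-2.57, 2.57]. Speed limits (rad/s): [2.79, 2.79, 3.14, 3.14, 3.14, 3.14].

INTERFACE

Orientations are given as [roll, pitch, yaw] about the fixed x, y, z axes, in that order (R = Rz(yaw) Ry(pitch) Rx(roll)).
In Python, from bench import get_obs, snapshot, close_job gives the robot as it stands. The module is installed in compiled form; this text tells all that it offers.
- The arm moves only by the tool drive_tool, never from a script. Its argument "commands" is a list of rows, each a list of 6 numbers: the shift along the tool's x, y, z in units of 0.04 m (1.0 is 0.04 m), then the turn, a rotation vector about the tool's x, y, z in units of 0.1 rad (1.0 is 0.1 rad). In form: [[dx, dy, dz, wx, wy, wz], ...]. A call has 1 to 20 rows; each row shifts and turns the commanded pose from where the row before left it, along the tool's axes as they then stand; what a row does not reach is not made up. A row lasts 1/8 s, in which the tool goes at most 62.5 mm and 10.7 degrees, less where a joint would pass 70% of its speed; a pose out of reach is approached as far as the arm can. A call with a number of a shift or a turn outside -1 to 1 is refused whole. A call with a gripper value outside its range is refused whole. "gripper" is the closure, from 0 (fully open) to 1 (shut), set as the call begins (left out, the last holds). The fingers move at their own pace and stop on an object; the grip force is fixed at half the most. Time passes only in rows, so rows that do not move let the fingers close. It gives the time, the measured TCP pose, the force, the opening and the grip force at its end, in the units of the state.
- get_obs(): the state, without advancing time (a new reading comes with each control period).
- snapshot(name): name is "side" or "top"; returns a dict with "image" (480x640x3 uint8, blue, green, red), "range_z" (480x640 float32, m along the optical axis (not along the pixel's ray), 0 where there is no reading), "fx", "fy", "cx", "cy" (pixels), "rvec" (rotation vector, rad) and "tvec" (3), from world to camera coordinates, as OpenCV has them. Camera axes: x right, y down, z forward; pixel columns grow to the right and rows downward; lengths in m; the calibration is good to about 2 mm. A picture is of the moment at which its call begins.
- close_job(): hands the job in; it is judged then, once.
The state is a dict: "time": time; "joint_positions": joint angles; "qvel": joint speeds; "joint_torque": joint torques, N m; "tool_pos": TCP position; "ee_rot": TCP orientation; "wrist_force": force on the tool from outside, world axes, zero at the start; "wrist_torque": the same for the moment, N m; "width": finger opening in m; "finger_force": force on a finger pad.
Only numpy, scipy, OpenCV 4.12 (cv2) and the standard library are available. Lean on these libraries where they do the work, as an engineer would, in place of code of your own. Each camera call takes 0.05 s, during which the arm holds its last target. There are 200 camera calls.

TASK

The volume knob of the bathroom radio has lost half of its grip: take it off the shaft and leave it in the soap dish, where the whole spare knob is lying. Fit the spare in its place, turned so that its D-shaped hole matches the D-shaped shaft, push it fully home, then press it down to work the switch under the shaft and keep it pressed. Finish like that, with the fingers still on the new knob and holding it down; leave the other things on the ledge where they are.

Things in the scene. Friction and masses are not known exactly. Their poses are not given: they have to be found in the camera images.
- radio: Grey plastic table radio, 115 (x) x 260 (y) x 118 mm high; does not shift. Origin: centre of its underside, z up, loudspeaker front to -x. On its flat top: the volume shaft at x = 0, y = -70 mm, three flat keys, and a round fluted tuning knob (30 mm wide, 15 mm high, leave it) at y = +88 mm. It stands on the left or right half of the ledge, turned up to 0.45 rad.
- shaft_end (a point): Centre of the end of the volume shaft, an upright plastic D-shaft: z up along it, x out of its flat. 12 mm diameter, flat 2 mm from the axis, last 1.5 mm bevelled; the end stands 18 mm above the radio's top, the D is 13 mm long. A knob fully home has the roof of its hole on the shaft's end: its origin is then 12 mm below this point, its underside 6 mm above the radio's top.
- power_switch (a joint): Push switch under the shaft: 0 when up, grows as shaft and knob are pressed down, to the stop at 0.004 m. Sprung: it begins to move at about 2 N and is fully down at about 6 N; it springs back when let go.
- volume (a joint): Turn of the volume shaft (rad, counter-clockwise seen from above, 0 at the start with the flat to the radio's +x). Turns stiffly, about 0.02 N m.
- knob_broken: Black plastic knob, half of its grip wing snapped off, 22 g. Round skirt 40 mm wide, 15 mm high, D-hole from below. What remains of the wing: the nose half, 12 mm wide, z = 15 to 32 mm, flat-sided from x = 1 to 14 mm, then tapering to the nose at x = 25 mm. Origin: centre of the underside, z up, x to the nose. At the start it sits loosely on the shaft and lifts straight off.
- knob_whole: Whole spare knob, black plastic, about 25 g. Skirt 40 mm wide, 15 mm high; D-hole from below 12 mm deep, 0.8 mm clearance all round, flat on the nose (+x) side. Grip wing 12 mm wide, z = 15 to 32 mm, flat-sided from x = -17 to 14 mm, tapering to the nose at x = 25 mm; a thin line on top runs from the middle to the nose. Origin: centre of the underside, z up. Stands upright in the dish.
- whole_nose (a point): Tip of the whole knob's nose, 25 mm from its axis and 23.5 mm above its underside; its axes are the knob's.
- soap_dish: White plastic soap dish with drain slots, loose, about 140 g, 99 (x) x 147 (y) mm, 16 mm high, walls 4 mm, top of the slotted floor at z = 6 mm. Origin at the centre of its underside, z up. The spare knob stands in its half at about y = +36 mm; the half round y = -36 mm is free.
- clipper: Steel nail clipper 58 mm long, 12 mm high, lying on the robot's side of the dish. Leave it.
- soap_bar: Cream bar of soap 52 x 82 x 26 mm beyond the dish. Leave it.
- jar: Glass jar with a steel twist cap, 62 mm wide, 75 mm high, before the radio. Leave it.
- comb: Blue plastic comb, 33 x 130 x 5 mm, flat before the radio. Leave it.
- cup: Green plastic toothbrush cup, 74 mm wide, 98 mm high, with two brushes reaching 185 mm, at the far edge in the middle. Leave it.
- shampoo: White shampoo bottle 60 mm wide, 166 mm high, far to the left. Leave it.
- deodorant: Aluminium spray can with white cap, 48 mm wide, 141 mm high, far to the right. Leave it.
Things that resemble listed ones, but are neither listed nor needed, are in the scene too. Leave any white look-alike of the knob_broken alone. Leave any blue look-alike of the knob_whole alone.

How it is judged:
By the outcome, as a careful person would: the job done as asked, in the order asked, and still so for the second after the job is handed in, while the arm keeps its last pose, push and grip.
It also fails if it takes over 58 s, if anything falls off the work surface, if the arm or the gripper's body presses on something with over 40 N, if the wrist force passes 120 N, or if a joint passes its speed limit or range.

## Working session

There is one attempt and no reset: what is moved stays moved. The work goes in short steps, Python scripts to look and compute and a tool call to move; the robot and the scene stay as the last step left them, time stands still between calls to the robot, and variables do not carry over. Pictures are saved under pics/ and viewed, at most 10 in all, crops included, and the job is handed in when it is done.

Besides the shell and the picture viewer there is one more tool, called by a JSON object that holds its "api" and its "payload", one argument or row to a line. drive_tool: Moves the arm, as the interface text tells. Its arguments: {"type":"object","properties":{"commands":{"type":"array"},"gripper":{"type":"number"}},"required":["commands"]}

```bash
mkdir -p pics; cat > h.py <<'E'
import numpy as np, cv2
from bench import get_obs, snapshot
def grab(n,f=None):
    s=snapshot(n)
    if f: cv2.imwrite('pics/'+f,s['image']); np.savez('pics/'+f+'.npz',**s)
    return s
def ray(s,u,v):
    R=cv2.Rodrigues(np.array(s['rvec'],float))[0]; t=np.array(s['tvec'],float).ravel()
    d=R.T@np.array([(u-s['cx'])/s['fx'],(v-s['cy'])/s['fy'],1.]); return -R.T@t,d
def onz(s,u,v,z):
    o,d=ray(s,u,v); return o+d*(z-o[2])/d[2]
def pt(s,u,v):
    o,d=ray(s,u,v); return o+d*s['range_z'][int(v),int(u)]
def cloud(s):
    v,u=np.mgrid[:480,:640]; R=cv2.Rodrigues(np.array(s['rvec'],float))[0]; t=np.array(s['tvec'],float).ravel()
    z=s['range_z']; P=np.stack([(u-s['cx'])/s['fx']*z,(v-s['cy'])/s['fy']*z,z],-1)
    return (P-t)@R
E
python3 - <<'E'
from h import *
a=grab('top','top0.png');b=grab('side','side0.png');print(get_obs())
for s in(a,b):print(ray(s,320,240),s['fx'])
E
```

```text
{'time': 0.1, 'joint_positions': array([-1.35109413e+00,  8.78957027e-02,  1.37209613e+00, -8.54218320e-06,
        1.68360610e+00, -1.03094433e-01]), 'qvel': array([-5.37611660e-05, -2.62385749e-03, -3.72866007e-03,  9.85711051e-04,
       -9.30887345e-04,  2.47216263e-04]), 'joint_torque': array([ 3.36260804e-03, -3.41253161e+01, -3.03301406e+01,  7.22100819e-02,
        3.03873920e-02, -1.02481604e-04]), 'tool_pos': array([ 0.17435796, -0.5211082 ,  0.20441679]), 'ee_rot': array([-3.13959714e+00, -1.97922860e-04,  3.22795476e-01]), 'wrist_force': array([ 0.01952463, -0.06411005,  0.13651735]), 'wrist_torque': array([-0.02943862,  0.02447309,  0.04295787]), 'finger_force': 0.0, 'width': 0.09371041148948576}
(array([0.35952784, 0.0030489 , 1.35313394]), array([ 0.1925183 , -0.00918363, -0.98126614])) 525.2322067737804
(array([0.37592306, 1.16069224, 1.26360674]), array([ 0.13237692, -0.69463239, -0.70720691])) 619.2693575044118
```

View pics/top0.png

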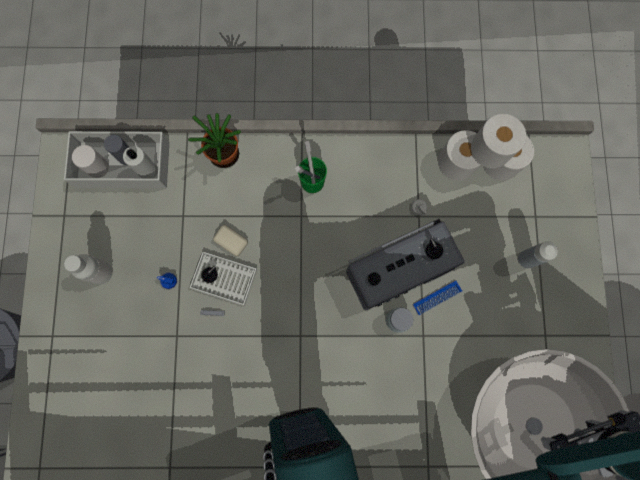

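View pics/side0.png

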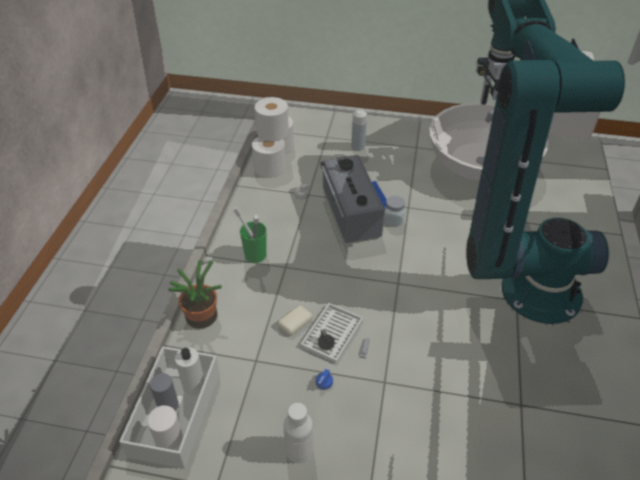

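Top view: the radio is at (405,263) with two round things on its top, (374,279) and (434,247). The dish is at (224,280) with a black knob at (210,273). A blue look-alike stands at (167,281), and a whitish one behind the radio at (419,206). I'll enlarge these to confirm.

```bash
python3 - <<'E'
import cv2,numpy as np
t=cv2.imread('pics/top0.png');s=cv2.imread('pics/side0.png')
r=lambda i,x,y,w,h:cv2.convertScaleAbs(cv2.resize(i[y:y+h,x:x+w],(400,300),interpolation=cv2.INTER_CUBIC),alpha=1.6)
cv2.imwrite('pics/c1.png',np.vstack([np.hstack([r(t,345,195,128,96),r(t,185,245,80,60)]),np.hstack([r(s,310,145,104,78),r(s,295,300,80,60)])]))
E
```

```text
(no output)
```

View pics/c1.png

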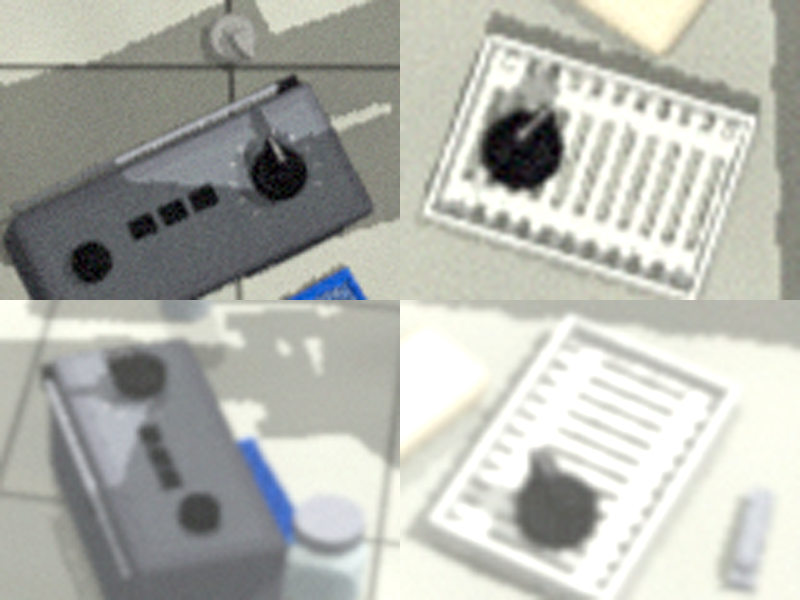

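```bash
python3 - <<'E'
from h import *
for n in('top','side'):
    s=np.load(f'pics/{n}0.png.npz'); C=cloud(s); im=s['image']; hsv=cv2.cvtColor(im,cv2.COLOR_BGR2HSV)
    ok=s['range_z']>0
    # radio top
    reg=ok&(C[...,2]>.108)&(C[...,2]<.126)&(C[...,0]>.3)&(C[...,0]<.62)&(C[...,1]<-.02)&(C[...,1]>-.45)
    P=C[reg]; r=cv2.minAreaRect(P[:,:2].astype(np.float32)*1000); print(n,'radio',r,np.median(P[:,2]))
    hi=ok&(C[...,2]>.127)&(C[...,2]<.17)&(C[...,0]>.3)&(C[...,0]<.6)&(C[...,1]<-.02)&(C[...,1]>-.42)
    N,l,st,ce=cv2.connectedComponentsWithStats(hi.astype(np.uint8))
    for i in range(1,N):
        if st[i,4]>20: print(' hi',ce[i],st[i],C[l==i].mean(0),C[l==i].max(0))
    # dish
    w=ok&(C[...,2]<.06)&(C[...,0]>.3)&(C[...,0]<.52)&(C[...,1]>.1)&(C[...,1]<.34)
    k=(w&(hsv[...,2]<50)).astype(np.uint8); N,l,st,ce=cv2.connectedComponentsWithStats(k)
    for i in range(1,N):
        if st[i,4]>60: print(' dark',ce[i],st[i],C[l==i].mean(0),C[l==i][:,2].max())
    wm=(w&(hsv[...,2]>140)&(hsv[...,1]<30)).astype(np.uint8); 
    wm=cv2.morphologyEx(wm,cv2.MORPH_CLOSE,np.ones((5,5)));N,l,st,ce=cv2.connectedComponentsWithStats(wm)
    for i in range(1,N):
        if st[i,4]>300:
            v,u=np.nonzero(l==i); Q=np.array([onz(s,a,b,.016)[:2] for a,b in zip(u,v)],np.float32)*1000
            print(' white',st[i],cv2.minAreaRect(Q))
E
```

```text
top radio ((434.14361572265625, -260.4613342285156), (376.5362854003906, 261.6178894042969), 22.813091278076172) 0.11907923538879409
 hi [433.72932331 249.17669173] [425 238  19  21 266] [ 0.57530613 -0.27515729  0.14325322] [ 0.59959106 -0.25678292  0.16061629]
 hi [373.79527559 278.06299213] [368 272  13  13 127] [ 0.50833081 -0.13397223  0.13384194] [ 0.52292534 -0.12065632  0.14062619]
 white [190 280  62  25 940] ((487.16290283203125, 243.7598876953125), (60.90505599975586, 154.58860778808594), 0.015954632312059402)
side radio ((432.85101318359375, -256.7403869628906), (374.6899719238281, 269.03717041015625), 22.116823196411133) 0.1170185366951772
 hi [344.72108844 162.95918367] [337 157  16  13 147] [ 0.57493071 -0.26878316  0.14156901] [ 0.59803618 -0.25214948  0.15929745]
 hi [361.2 198.5] [356 195  11   8  70] [ 0.50623004 -0.13211541  0.13211508] [ 0.52106976 -0.11523189  0.13808071]
 white [ 325  305   99   79 5857] ((410.3356628417969, 247.76104736328125), (218.59877014160156, 214.42320251464844), 0.09084063023328781)
```

The crops settle it. On the radio, the volume knob is the larger one at (434,247): it has scale dots and a half wing, nose towards the back. (374,279) is the plain tuning knob, left alone. In the dish, the black knob at (210,273) has a line pointing up and to the right, so it is the spare. The white knob behind the radio and the blue one left of the dish are the decoys. Next I'll refine the poses.

```bash
python3 - <<'E'
from h import *
for n in('top','side'):
    s=np.load(f'pics/{n}0.png.npz'); C=cloud(s); ok=s['range_z']>0
    def comp(x0,x1,y0,y1,z0,z1,m=20):
        k=ok&(C[...,0]>x0)&(C[...,0]<x1)&(C[...,1]>y0)&(C[...,1]<y1)&(C[...,2]>z0)&(C[...,2]<z1)
        N,l,st,ce=cv2.connectedComponentsWithStats(k.astype(np.uint8)); i=1+np.argmax(st[1:,4]); return C[l==i]*1000
    P=comp(.4,.65,-.36,-.06,.111,.124); print(n,'radio',len(P),cv2.minAreaRect(P[:,:2].astype(np.float32)),np.median(P[:,2]))
    # wings
    for nm,a in(('brk',(.53,.63,-.33,-.22,.147,.165)),('whl',(.38,.5,.2,.29,.03,.048))):
        P=comp(*a); c=P[:,:2].mean(0); w,V=np.linalg.eigh(np.cov((P[:,:2]-c).T)); print(nm,len(P),P.mean(0),np.sqrt(w*12),cv2.minAreaRect(P[:,:2].astype(np.float32)),np.degrees(np.arctan2(V[1,1],V[0,1])))
    for nm,a in(('brk sk',(.53,.63,-.33,-.22,.132,.146)),('brk all',(.53,.63,-.33,-.22,.130,.165)),('whl sk',(.38,.5,.2,.29,.0175,.028)),('tun',(.47,.54,-.17,-.1,.128,.14))):
        P=comp(*a); print(nm,len(P),cv2.minEnclosingCircle(P[:,:2].astype(np.float32)),np.median(P[:,2]))
    P=comp(.35,.52,.13,.32,.010,.022); print('dish',len(P),cv2.minAreaRect(P[:,:2].astype(np.float32)),np.median(P[:,2]))
E
```

```text
top radio 4619 ((550.2726440429688, -211.88259887695312), (123.87918853759766, 260.0264587402344), 25.155109405517578) 118.98385114202085
brk 67 [ 584.67751473 -272.44814486  154.13237907] [11.89770876 28.0291305 ] ((583.8424072265625, -273.38726806640625), (33.886592864990234, 12.27583122253418), 24.907175064086914) -156.23031574111118Traceback (most recent call last):
  File "<stdin>", line 10, in <module>
  File "<stdin>", line 6, in comp
    return _wrapfunc(a, 'argmax', axis=axis, out=out, **kwds)
    return bound(*args, **kwds)
ValueError: attempt to get argmax of an empty sequence
```

```bash
python3 - <<'E'
from h import *
for n,px in(('top',[(210,273),(434,247)]),('side',[(327,340),(345,163)])):
    s=np.load(f'pics/{n}0.png.npz'); C=cloud(s)*1000; ok=s['range_z']>0
    x0,y0=onz(s,*px[0],.025)[:2]*1000; print(n,'whl approx',x0,y0)
    def comp(cx,cy,h,z0,z1):
        k=ok&(abs(C[...,0]-cx)<h)&(abs(C[...,1]-cy)<h)&(C[...,2]>z0)&(C[...,2]<z1)
        N,l,st,ce=cv2.connectedComponentsWithStats(k.astype(np.uint8))
        if N<2: print('none');return np.zeros((1,3))
        return C[l==1+np.argmax(st[1:,4])]
    for nm,a in(('brk wing',(577,-275,40,148,165)),('whl wing',(x0,y0,35,29,48))):
        P=comp(*a); print(nm,len(P),P.mean(0),cv2.minAreaRect(P[:,:2].astype(np.float32)))
    for nm,a in(('brk sk',(577,-275,40,130,147)),('brk all',(577,-275,40,130,165)),('whl all',(x0,y0,40,18.5,50)),('tun',(508,-134,30,128,140)),('dish',(x0-5,y0-30,105,9,22))):
        P=comp(*a); print(nm,len(P),cv2.minEnclosingCircle(P[:,:2].astype(np.float32)),np.median(P[:,2]),cv2.minAreaRect(P[:,:2].astype(np.float32)))
    # dark blob in image
    g=s['image'].max(2)
    for (u,v) in px:
        k=(g<45).astype(np.uint8); N,l,st,ce=cv2.connectedComponentsWithStats(k)
        i=l[v,u]; print(i,st[i],ce[i],np.median(g[v-4:v+5,u-4:u+5]))
E
```

```text
top whl approx 534.3757196171601 269.79712755798835
brk wing 61 [ 585.59457272 -272.21657422  154.76335549] ((587.10546875, -271.8720703125), (26.69109344482422, 12.27583122253418), 24.907175064086914)
whl wing 87 [534.36107387 271.86929818  37.76443829] ((535.2618408203125, 271.2513122558594), (13.448578834533691, 40.39435577392578), 46.4224967956543)
brk sk 191 ((576.1522827148438, -277.3524169921875), 21.218685150146484) 140.01984332230342 ((574.8548583984375, -277.1415710449219), (39.15436935424805, 40.657081604003906), 13.67577838897705)
brk all 260 ((578.3304443359375, -276.2630615234375), 23.16208839416504) 141.12998700802524 ((576.302490234375, -276.9685363769531), (39.29653549194336, 42.36174774169922), 71.17916107177734)
whl all 190 ((532.7620849609375, 271.8430480957031), 22.525146484375) 25.866191820308124 ((532.427734375, 274.5247802734375), (41.452938079833984, 38.393959045410156), 2.321096420288086)
tun 123 ((509.04364013671875, -134.24716186523438), 15.103971481323242) 133.9042995005651 ((508.7896423339844, -133.56027221679688), (27.91330337524414, 28.679237365722656)
[... 1087 characters left out ...]
32.2762451171875, 273.49627685546875), 23.78580665588379) 28.28058800149027 ((530.0909423828125, 274.5168762207031), (39.30147171020508, 37.053462982177734), 86.82152557373047)
tun 63 ((505.58642578125, -133.25399780273438), 18.047100067138672) 132.64547373173014 ((508.5180969238281, -132.42916870117188), (29.61836051940918, 32.72914505004883), 34.54766082763672)
dish 400 ((522.3233642578125, 239.0366668701172), 89.24623107910156) 13.678648343530554 ((521.9625854492188, 238.72360229492188), (152.61839294433594, 101.65486907958984), 71.89500427246094)
0 [     0      0    640    480 302281] [316.00059547 240.71884108] 61.0
0 [     0      0    640    480 302281] [316.00059547 240.71884108] 50.0
```

{"api": "drive_tool", "payload": {
  "commands": [
    [0.5,-0.11,0,0,0,0],
    [0.97,-0.22,0,0,0,0],
    [0.97,-0.22,0,0,0,0],
    [0.97,-0.22,0,0,0,0],
    [0.97,-0.22,0,0,0,0],
    [0.97,-0.22,0,0,0,0],
    [0.97,-0.22,0,0,0,0],
    [0.97,-0.22,0,0,0,0],
    [0.97,-0.22,0,0,0,0],
    [0.97,-0.22,0,0,0,0],
    [0.97,-0.22,0,0,0,0],
    [0.97,-0.22,0,0,0,0],
    [0.47,-0.11,0,0,0,-0.56],
    [0,0,0,0,0,-0.57],
    [0,0,0,0,0,0],
    [0,0,0,0,0,0],
    [0,0,0,0,0,0]
  ],
  "gripper": 0.4
}}

```text
time: 2.22
tool_pos: [0.5822, -0.2741, 0.2057]
ee_rot: [3.141, -0.0, 0.435]
wrist_force: [-0.4, -0.9, -0.7]
width: 0.0565
finger_force: 0.0
```

{"api": "drive_tool", "payload": {
  "commands": [
    [0,0,0.5,0,0,0],
    [0,0,0.5,0,0,0],
    [0,0,0.4,0,0,0],
    [0,0,0.15,0,0,0],
    [0,0,0,0,0,0],
    [0,0,0,0,0,0]
  ]
}}

```text
time: 2.98
tool_pos: [0.583, -0.2741, 0.1446]
ee_rot: [3.14, -0.001, 0.436]
wrist_force: [-0.2, 0.5, 0.4]
width: 0.0565
finger_force: 0.0
```

{"api": "drive_tool", "payload": {
  "commands": [
    [0,0,0,0,0,0],
    [0,0,0,0,0,0],
    [0,0,0,0,0,0],
    [0,0,0,0,0,0],
    [0,0,0,0,0,0],
    [0,0,0,0,0,0]
  ],
  "gripper": 1
}}

```text
time: 3.72
tool_pos: [0.5825, -0.2737, 0.1435]
ee_rot: [-3.142, 0.0, 0.436]
wrist_force: [-0.6, -0.4, -0.1]
width: 0.0114
finger_force: 30.0
```

{"api": "drive_tool", "payload": {
  "commands": [
    [0,0,-0.3,0,0,0],
    [0,0,-0.6,0,0,0],
    [0,0,-0.9,0,0,0],
    [0.14,-0.44,0,0,0,0],
    [0.28,-0.89,0,0,0,0],
    [0.28,-0.89,0,0,0,0],
    [0.28,-0.89,0,0,0,0],
    [0.28,-0.89,0,0,0,0],
    [0.28,-0.89,0,0,0,0],
    [0.28,-0.89,0,0,0,0],
    [0.28,-0.89,0,0,0,0],
    [0.28,-0.89,0,0,0,0],
    [0.28,-0.89,0,0,0,0],
    [0.28,-0.89,0,0,0,0],
    [0.28,-0.89,0,0,0,0],
    [0.28,-0.89,0,0,0,0],
    [0.14,-0.44,0,0,0,0],
    [0,0,0,0,0,0],
    [0,0,0,0,0,0]
  ]
}}

```text
time: 6.1
tool_pos: [0.5193, 0.206, 0.2151]
ee_rot: [3.141, 0.001, 0.435]
wrist_force: [0.0, 0.9, 0.3]
width: 0.0117
finger_force: 30.0
```

```bash
python3 - <<'E'
from h import *
t=grab('top','top1.png')['image'];s=grab('side','side1.png')['image']
r=lambda i,x,y,w,h:cv2.convertScaleAbs(cv2.resize(i[y:y+h,x:x+w],(400,300),interpolation=cv2.INTER_CUBIC),alpha=1.6)
cv2.imwrite('pics/c2.png',np.vstack([np.hstack([r(t,345,195,128,96),r(t,405,224,52,39)]),np.hstack([r(s,310,145,104,78),r(s,275,240,160,120)])]))
print(get_obs()['tool_pos'],get_obs()['width'])
E
```

```text
[0.51955018 0.2056954  0.21536649] 0.01169011000934367
```

View pics/c2.png

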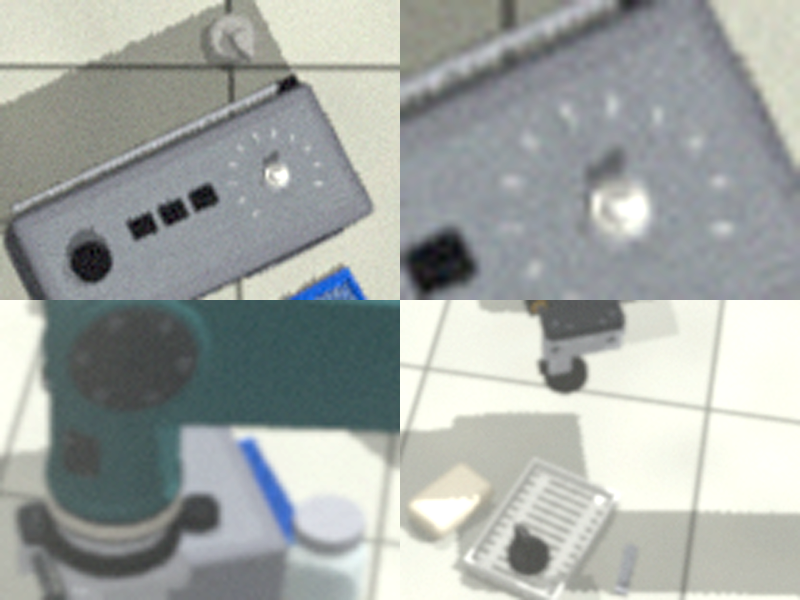

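Broken knob is held in the gripper above the dish. The shaft is bare, at about (433.6,250.8) in the top image. Now lowering it into the free half.

{"api": "drive_tool", "payload": {
  "commands": [
    [0,0,0.5,0,0,0],
    [0,0,0.9,0,0,0],
    [0,0,0.9,0,0,0],
    [0,0,0.9,0,0,0],
    [0,0,0.7,0,0,0],
    [0,0,0.5,0,0,0],
    [0,0,0.2,0,0,0],
    [0,0,0.1,0,0,0],
    [0,0,0,0,0,0],
    [0,0,0,0,0,0],
    [0,0,0,0,0,0]
  ]
}}

```text
time: 7.58
tool_pos: [0.5198, 0.207, 0.0282]
ee_rot: [3.141, -0.001, 0.436]
wrist_force: [0.5, -0.1, 0.2]
width: 0.0113
finger_force: 30.0
```

```bash
python3 - <<'E'
from h import *
s=np.load('pics/top1.png.npz'); C=cloud(s)*1000
print(onz(s,433.6,250.8,.136))
k=(abs(C[...,0]-575)<25)&(abs(C[...,1]+277)<25)&(C[...,2]>126)
P=C[k];print(len(P),P.mean(0),P[:,2].max()); v,u=np.nonzero(k);print(u.mean(),v.mean(), onz(s,u.mean(),v.mean(),.134))
g=s['image'].min(2)[240:262,423:445]; m=g>150; v,u=np.nonzero(m); print(m.sum(),u.mean()+423,v.mean()+240,onz(s,u.mean()+423,v.mean()+240,.136))
E
```

```text
[ 0.57272736 -0.2763611   0.136     ]
28 [ 574.44425753 -277.48033399  133.25957079] 140.30326509918697
433.7857142857143 250.28571428571428 [ 0.57431197 -0.27731324  0.134     ]
9 434.55555555555554 250.66666666666666 [ 0.57304913 -0.27863652  0.136     ]
```

{"api": "drive_tool", "payload": {
  "commands": [
    [0,0,0.03,0,0,0],
    [0,0,0.02,0,0,0],
    [0,0,0,0,0,0],
    [0,0,0,0,0,0]
  ]
}}

```text
time: 8.07
tool_pos: [0.5197, 0.207, 0.0265]
ee_rot: [3.141, -0.001, 0.436]
wrist_force: [-1.2, -0.2, 5.7]
width: 0.012
finger_force: 30.0
```

{"api": "drive_tool", "payload": {
  "commands": [
    [0,0,0,0,0,0],
    [0,0,0,0,0,0],
    [0,0,0,0,0,0],
    [0,0,0,0,0,0],
    [0,0,-0.3,0,0,0],
    [0,0,-0.9,0,0,0],
    [0,0,-0.9,0,0,0],
    [0,0,0,0,0,0],
    [0,0,0,0,0,0]
  ],
  "gripper": 0.65
}}

```text
time: 9.2
tool_pos: [0.519, 0.2068, 0.1091]
ee_rot: [3.142, 0.001, 0.436]
wrist_force: [0.0, -0.4, 0.0]
width: 0.0327
finger_force: 0.0
```

{"api": "drive_tool", "payload": {
  "commands": [
    [0,0,-0.5,0,0,-0.5],
    [0,0,0,0,0,-1],
    [0,0,0,0,0,-1],
    [0,0,0,0,0,-1],
    [0,0,0,0,0,-1],
    [0,0,0,0,0,-1],
    [0,0,0,0,0,-1],
    [0,0,0,0,0,-1],
    [0,0,0,0,0,-1],
    [0,0,0,0,0,-1],
    [0,0,0,0,0,-1],
    [0,0,0,0,0,-1],
    [0,0,0,0,0,-1],
    [0,0,0,0,0,-1],
    [0,0,0,0,0,-1],
    [0,0,0,0,0,-1],
    [0,0,0,0,0,-1],
    [0,0,0,0,0,-1],
    [0,0,0,0,0,-1],
    [0,0,0,0,0,-0.7]
  ],
  "gripper": 0.5
}}

```text
time: 11.7
tool_pos: [0.5181, 0.2065, 0.127]
ee_rot: [-3.138, -0.002, 2.358]
wrist_force: [0.3, 0.0, 0.9]
width: 0.047
finger_force: 0.0
```

```bash
python3 - <<'E'
from h import *
a=grab('side','side2.png');o=get_obs();print(o['tool_pos'],o['ee_rot'],o['joint_positions'][5])
for f in('side0','side1','side2','top0'):
    s=np.load(f'pics/{f}.png.npz');C=cloud(s)*1000
    def comp(z0,z1,cx,cy,h=32):
        k=(s['range_z']>0)&(abs(C[...,0]-cx)<h)&(abs(C[...,1]-cy)<h)&(C[...,2]>z0)&(C[...,2]<z1)
        N,l,st,ce=cv2.connectedComponentsWithStats(k.astype(np.uint8)); return C[l==1+np.argmax(st[1:,4])] if N>1 else C[:1,0]
    for nm,x,y in(('whl',532,274),('brk',513,204)):
        P=comp(31,46,x,y);Q=P[:,:2]-P[:,:2].mean(0);w,V=np.linalg.eigh(Q.T@Q);d=V[:,1]*np.sign(V[0,1]);p=Q@d;q=Q@[-d[1],d[0]]
        A=comp(18,50,x,y)
        print(f,nm,len(P),P.mean(0).round(1),np.degrees(np.arctan2(d[1],d[0])).round(1),np.ptp(p).round(1),np.ptp(q).round(1),cv2.minEnclosingCircle(A[:,:2].astype(np.float32)))
i=a['image'];cv2.imwrite('pics/c3.png',cv2.convertScaleAbs(cv2.resize(i[290:380,285:405],(800,600),interpolation=cv2.INTER_CUBIC),alpha=1.3))
E
```

```text
[0.51808447 0.20650542 0.12705899] [-3.13774874e+00 -2.00625826e-03  2.35954284e+00] -0.5110285675159153
side0 whl 77 [531.6 274.6  36.1] -46.4 43.9 13.2 ((532.2762451171875, 273.49627685546875), 23.78580665588379)
side0 brk 1 [1903.2 -745.8  313.1] 0.0 0.0 0.0 ((498.5473327636719, 175.16952514648438), 1.4157965183258057)
side1 whl 77 [531.3 275.8  37.1] -44.5 42.7 14.4 ((531.4027099609375, 274.4325256347656), 22.252853393554688)
side1 brk 1 [1916.5 -762.4  304.9] 0.0 0.0 0.0 ((496.2924499511719, 173.1580352783203), 9.999999747378752e-05)
side2 whl 78 [531.2 275.8  37.1] -46.5 44.8 13.5 ((533.164794921875, 274.3990783691406), 22.433923721313477)
side2 brk 46 [520.7 209.2  36.5] 18.3 24.6 17.6 ((512.99072265625, 204.56703186035156), 22.82996940612793)
top0 whl 85 [534.5 271.9  37.9] -45.7 40.5 14.0 ((532.7620849609375, 271.8430480957031), 22.525146484375)
top0 brk 1 [1857.4 1405.4 -750.3] 0.0 0.0 0.0 ((494.03045654296875, 172.8352508544922), 9.999999747378752e-05)
```

View pics/c3.png

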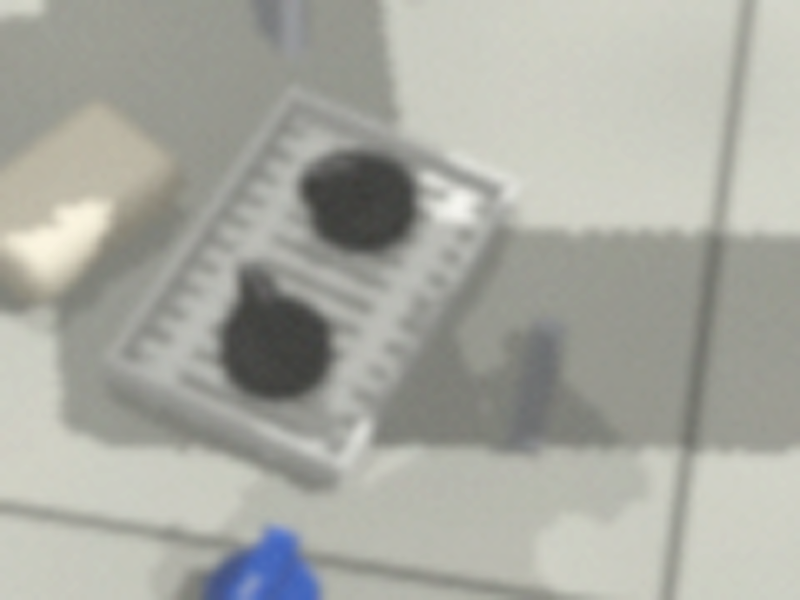

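Both black knobs stand in the dish: the broken one at crop (360,200), and the spare at (275,340) with its nose up and to the left. Going for the spare.

{"api": "drive_tool", "payload": {
  "commands": [
    [0,0,0,0,0,0.16],
    [0.484,0.71,0,0,0,0],
    [0.484,0.71,0,0,0,0],
    [0,0,0.5,0,0,0],
    [0,0,0.8,0,0,0],
    [0,0,0.7,0,0,0],
    [0,0,0.4,0,0,0],
    [0,0,0.1,0,0,0],
    [0,0,0,0,0,0],
    [0,0,0,0,0,0],
    [0,0,0,0,0,0]
  ]
}}

```text
time: 13.12
tool_pos: [0.5339, 0.2744, 0.0306]
ee_rot: [3.14, 0.001, 2.34]
wrist_force: [0.2, 0.0, 0.4]
width: 0.0472
finger_force: 0.0
```

{"api": "drive_tool", "payload": {
  "commands": [
    [0.025,-0.04,0.1,0,0,0],
    [0,0,0.07,0,0,0],
    [0,0,0,0,0,0],
    [0,0,0,0,0,0]
  ]
}}

```text
time: 13.62
tool_pos: [0.5313, 0.2738, 0.0226]
ee_rot: [-3.141, 0.0, 2.34]
wrist_force: [0.1, -1.2, 0.2]
width: 0.0468
finger_force: 0.0
```

{"api": "drive_tool", "payload": {
  "commands": [
    [0,0,0,0,0,0],
    [0,0,0,0,0,0],
    [0,0,0,0,0,0],
    [0,0,0,0,0,0],
    [0,0,0,0,0,0],
    [0,0,0,0,0,0]
  ],
  "gripper": 1
}}

```text
time: 14.38
tool_pos: [0.5314, 0.2738, 0.0227]
ee_rot: [3.142, 0.0, 2.34]
wrist_force: [-0.7, -0.5, 0.1]
width: 0.0118
finger_force: 30.0
```

{"api": "drive_tool", "payload": {
  "commands": [
    [0,0,-0.2,0,0,0],
    [0,0,-0.6,0,0,0],
    [0,0,-1,0,0,0],
    [0,0,-1,0,0,0],
    [0,0,-1,0,0,0],
    [0,0,-0.8,0,0,0],
    [0,0,-0.2,0,0,0],
    [0,0,0,0,0,0],
    [0,0,0,0,0,0]
  ]
}}

```text
time: 15.5
tool_pos: [0.5306, 0.2735, 0.2124]
ee_rot: [-3.138, -0.001, 2.34]
wrist_force: [-0.5, 0.8, -0.4]
width: 0.0116
finger_force: 30.0
```

```bash
python3 - <<'E'
from h import *
def an(s,T,yaw):
    C=cloud(s)*1000; g=s['image'].max(2).astype(int)
    d=np.array([np.cos(yaw),np.sin(yaw)]);e=np.array([d[1],-d[0]])
    k=(s['range_z']>0)&(np.hypot(C[...,0]-T[0],C[...,1]-T[1])<32)&(C[...,2]>T[2]-20)&(C[...,2]<T[2]-4)&(g<70)
    P=C[k]-T; print(len(P),np.percentile(P[:,2],[2,50,98]).round(1))
    P[:,:2]=np.c_[P[:,:2]@d,P[:,:2]@e]
    # silhouette-based: extent of blob along camera's horizontal
    v,u=np.nonzero(k);print('px',u.min(),u.max(),v.min(),v.max())
    for z in (-4,): pass
    c=cv2.minEnclosingCircle(P[:,:2].astype(np.float32)); print('circle in tool xy',c)
    a=cv2.fitEllipse(np.argwhere(k)[:, ::-1].astype(np.float32)[cv2.convexHull(np.argwhere(k).astype(np.float32),returnPoints=False).ravel()])
    q=onz(s,*a[0],(T[2]-9)/1000)[:2]*1000-T[:2]; print('ellipse',a,'->',q@d,q@e)
o=get_obs(); s=grab('side','side3.png'); print(o['tool_pos'],o['ee_rot'][2],o['width']); an(s,o['tool_pos']*1000,o['ee_rot'][2])
s=np.load('pics/side1.png.npz'); an(s,np.array([519.5,205.8,215.3]),.435)
i=np.hstack([cv2.resize(np.load(f'pics/{f}.png.npz')['image'][y:y+75,x:x+50],(400,600),interpolation=cv2.INTER_CUBIC) for f,x,y in(('side3',295,245),('side1',310,232))])
cv2.imwrite('pics/c4.png',cv2.convertScaleAbs(i,alpha=1.8))
E
```

```text
[0.53057206 0.27345889 0.2124146 ] 2.339766827498349 0.01163916220411602
68 [-15.9  -8.   -4.3]
px 319 335 288 299
circle in tool xy ((4.917285442352295, 2.228419542312622), 18.612943649291992)
ellipse ((327.2413330078125, 292.40570068359375), (13.740569114685059, 16.28215789794922), 80.68739318847656) -> 5.872484235424222 1.2623538002004975
89 [-17.4  -8.7  -4.5]
px 333 348 263 276
circle in tool xy ((-9.002155303955078, -4.907036304473877), 18.849395751953125)
ellipse ((340.7792053222656, 269.2141418457031), (13.5944185256958, 15.631294250488281), 82.77681732177734) -> -9.288316946417078 -5.187465541860992
```

View pics/c4.png

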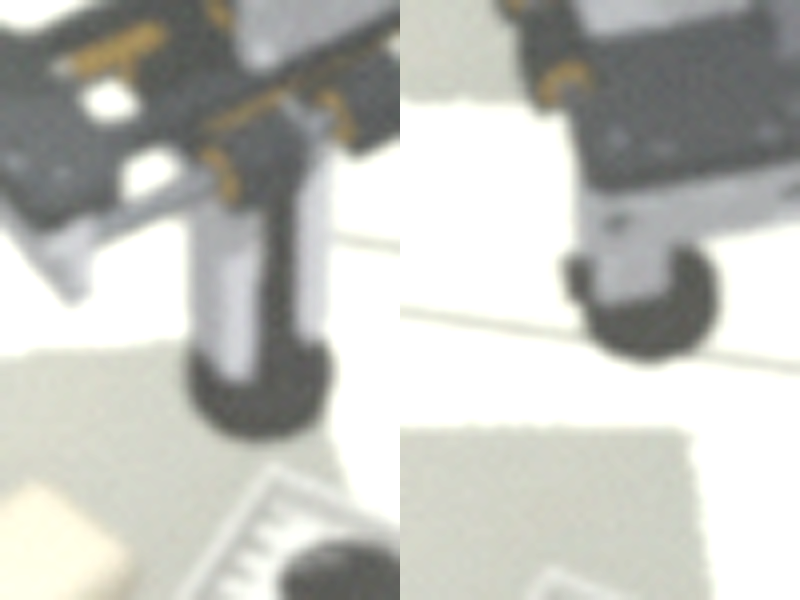

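```bash
python3 - <<'E'
from h import *
for f,T,yaw,off,u,v in(('side3',(530.6,273.5,212.4),2.34,16.7,327.3,299.6),('side1',(519.5,205.8,215.3),.435,20,340.9,276.6)):
    s=np.load(f'pics/{f}.png.npz');T=np.array(T);d=np.array([np.cos(yaw),np.sin(yaw)]);e=np.array([d[1],-d[0]])
    # subpixel: dark profile down the column
    g=s['image'].max(2)[:,int(u)-1:int(u)+3].mean(1); b=g[int(v)-3:int(v)+6].round(); print(int(v)-3,b)
    g2=s['image'].max(2)[int(v)-7:int(v)-4].mean(0);print(int(u)-14,g2[int(u)-14:int(u)+15].round())
    p=onz(s,u-.5,v-.5,(T[2]-off)/1000); o,_=ray(s,0,0); h=(o-p)[:2]; h/=np.linalg.norm(h)
    q=p[:2]*1000-20*h-T[:2]; print(f,'axis-T along tool x,y:',q@d,q@e,'world',q)
E
```

```text
296 [ 53.  52.  52.  65.  92. 111. 118. 124. 124.]
313 [120. 119. 120. 117. 108.  86.  61.  51.  51.  57.  62.  67.  66.  62.
  55.  52.  52.  54.  53.  52.  54.  54.  72. 112. 143. 156. 158. 158.
 157.]
side3 axis-T along tool x,y: -0.44989008426466337 -2.1462532637446508 world [-1.22908036 -1.81608525]
273 [ 54.  53.  53.  68. 108. 142. 154. 156. 156.]
326 [152. 152. 152. 150. 142. 126.  99.  70.  63.  68.  70.  66.  63.  61.
  60.  57.  56.  54.  52.  52.  53.  53.  57.  87. 128. 148. 151. 152.
 153.]
side1 axis-T along tool x,y: -11.506000164577756 3.0993638832415598 world [-9.12834268 -7.6594684 ]
```

The spare hangs upright in the fingers, with the skirt centred at about crop (260,370). Its axis is within about 1.5 mm of the tool axis. Carrying it to the shaft.

{"api": "drive_tool", "payload": {
  "commands": [
    [-0.38,-0.314,0,0,0,0],
    [-0.76,-0.628,0,0,0,0],
    [-0.76,-0.628,0,0,0,0],
    [-0.76,-0.628,0,0,0,0],
    [-0.76,-0.628,0,0,0,0],
    [-0.76,-0.628,0,0,0,0],
    [-0.76,-0.628,0,0,0,0],
    [-0.76,-0.628,0,0,0,0],
    [-0.76,-0.628,0,0,0,0],
    [-0.76,-0.628,0,0,0,0],
    [-0.76,-0.628,0,0,0,0],
    [-0.76,-0.628,0,0,0,0],
    [-0.76,-0.628,0,0,0,0],
    [-0.76,-0.628,0,0,0,0],
    [-0.38,-0.314,0,0,0,0],
    [0,0,0,0,0,0]
  ]
}}

```text
time: 17.55
tool_pos: [0.5739, -0.2777, 0.2139]
ee_rot: [-3.141, -0.002, 2.338]
wrist_force: [-0.0, 0.2, -0.3]
width: 0.0119
finger_force: 30.0
```

{"api": "drive_tool", "payload": {
  "commands": [
    [0,0,0,0,0,-0.5],
    [0,0,0,0,0,-1],
    [0,0,0,0,0,-1],
    [0,0,0,0,0,-1],
    [0,0,0,0,0,-1],
    [0,0,0,0,0,-1],
    [0,0,0,0,0,-1],
    [0,0,0,0,0,-1],
    [0,0,0,0,0,-1],
    [0,0,0,0,0,-1],
    [0,0,0,0,0,-1],
    [0,0,0,0,0,-1],
    [0,0,0,0,0,-0.9],
    [0,0,0,0,0,0],
    [0,0,0,0,0,0],
    [0,0,0,0,0,0]
  ]
}}

```text
time: 19.55
tool_pos: [0.5746, -0.2762, 0.2148]
ee_rot: [-3.142, 0.0, -2.704]
wrist_force: [-0.1, 0.2, -0.8]
width: 0.0113
finger_force: 30.0
```

```bash
python3 - <<'E'
from h import *
o=get_obs();print(o['tool_pos'],o['ee_rot'],o['joint_positions'],o['width'])
E
```

```text
[ 0.57463818 -0.27617519  0.21478179] [-3.14158432e+00  6.76412826e-05 -2.70357070e+00] [-5.36934703e-01  2.83304433e-01  1.12454417e+00  5.19973485e-05
  1.73369920e+00 -2.54574455e+00] 0.011289738107389195
```

{"api": "drive_tool", "payload": {
  "commands": [
    [0,-0.025,0.4,0,0,0],
    [0,0,0.6,0,0,0],
    [0,0,0.35,0,0,0],
    [0,0,0.08,0,0,0],
    [0,0,0,0,0,0],
    [0,0,0,0,0,0],
    [0,0,0,0,0,0]
  ]
}}

```text
time: 20.42
tool_pos: [0.5755, -0.2777, 0.1585]
ee_rot: [-3.14, 0.001, -2.703]
wrist_force: [-0.7, -0.2, 0.5]
width: 0.0115
finger_force: 30.0
```

{"api": "drive_tool", "payload": {
  "commands": [
    [0,0,0.05,0,0,0],
    [0,0,0.05,0,0,0],
    [0,0,0.025,0,0,0],
    [0,0,0,0,0,0],
    [0,0,0,0,0,0]
  ]
}}

```text
time: 21.05
tool_pos: [0.5751, -0.2775, 0.1525]
ee_rot: [-3.141, 0.0, -2.703]
wrist_force: [0.3, 0.2, 0.5]
width: 0.0114
finger_force: 30.0
```

{"api": "drive_tool", "payload": {
  "commands": [
    [0,0,0.04,0,0,0],
    [0,0,0.04,0,0,0],
    [0,0,0,0,0,0],
    [0,0,0,0,0,0]
  ]
}}

```text
time: 21.55
tool_pos: [0.575, -0.2775, 0.1493]
ee_rot: [-3.142, -0.0, -2.703]
wrist_force: [-0.3, -0.0, -1.0]
width: 0.0119
finger_force: 30.0
```

{"api": "drive_tool", "payload": {
  "commands": [
    [0,0,0.04,0,0,0],
    [0,0,0.04,0,0,0],
    [0,0,0,0,0,0],
    [0,0,0,0,0,0]
  ]
}}

```text
time: 22.05
tool_pos: [0.575, -0.2775, 0.1461]
ee_rot: [-3.142, -0.0, -2.703]
wrist_force: [-0.8, 0.1, -0.2]
width: 0.0117
finger_force: 30.0
```

{"api": "drive_tool", "payload": {
  "commands": [
    [0,0,0.04,0,0,0],
    [0,0,0.04,0,0,0],
    [0,0,0,0,0,0],
    [0,0,0,0,0,0]
  ]
}}

```text
time: 22.55
tool_pos: [0.575, -0.2775, 0.1429]
ee_rot: [-3.142, -0.0, -2.703]
wrist_force: [0.1, -0.0, -0.5]
width: 0.0118
finger_force: 30.0
```

{"api": "drive_tool", "payload": {
  "commands": [
    [0,0,0.04,0,0,0],
    [0,0,0.03,0,0,0],
    [0,0,0,0,0,0],
    [0,0,0,0,0,0]
  ]
}}

```text
time: 23.05
tool_pos: [0.5751, -0.2776, 0.1405]
ee_rot: [-3.141, 0.0, -2.703]
wrist_force: [-0.1, -0.2, 2.0]
width: 0.0118
finger_force: 30.0
```

Contact comes at z 0.1405, just where the fully-home height was predicted. Now pressing the switch.

{"api": "drive_tool", "payload": {
  "commands": [
    [0,0,0.04,0,0,0],
    [0,0,0.04,0,0,0],
    [0,0,0.02,0,0,0],
    [0,0,0,0,0,0],
    [0,0,0,0,0,0]
  ]
}}

```text
time: 23.68
tool_pos: [0.5752, -0.2776, 0.1369]
ee_rot: [-3.141, 0.0, -2.703]
wrist_force: [-1.1, 0.5, 4.1]
width: 0.0116
finger_force: 30.0
```

{"api": "drive_tool", "payload": {
  "commands": [
    [0,0,0.025,0,0,0],
    [0,0,0.025,0,0,0],
    [0,0,0,0,0,0],
    [0,0,0,0,0,0]
  ]
}}

```text
time: 24.18
tool_pos: [0.5752, -0.2776, 0.1364]
ee_rot: [-3.14, 0.001, -2.703]
wrist_force: [-2.1, 1.3, 8.8]
width: 0.0117
finger_force: 30.0
```

{"api": "drive_tool", "payload": {
  "commands": [
    [0,0,0.025,0,0,0],
    [0,0,0.015,0,0,0],
    [0,0,0,0,0,0],
    [0,0,0,0,0,0],
    [0,0,0,0,0,0],
    [0,0,0,0,0,0]
  ]
}}

```text
time: 24.92
tool_pos: [0.5753, -0.2776, 0.1363]
ee_rot: [-3.139, 0.002, -2.703]
wrist_force: [-4.5, 3.3, 13.7]
width: 0.0118
finger_force: 30.0
```

```bash
python3 - <<'E'
from h import *
t=grab('top','top5.png')['image'];s=grab('side','side5.png')['image']
r=lambda i,x,y,w,h:cv2.convertScaleAbs(cv2.resize(i[y:y+h,x:x+w],(400,300),interpolation=cv2.INTER_CUBIC),alpha=1.6)
cv2.imwrite('pics/c5.png',np.vstack([np.hstack([r(t,345,195,128,96),r(t,165,215,120,90)]),np.hstack([r(s,310,145,104,78),r(s,325,148,40,30)])]))
o=get_obs();print(o['tool_pos'],o['wrist_force'],o['wrist_torque'])
E
```

```text
[ 0.57528905 -0.277639    0.13629998] [-4.02664407  2.5920043  12.84895801] [0.59504852 0.76471065 0.01022971]
```

View pics/c5.png

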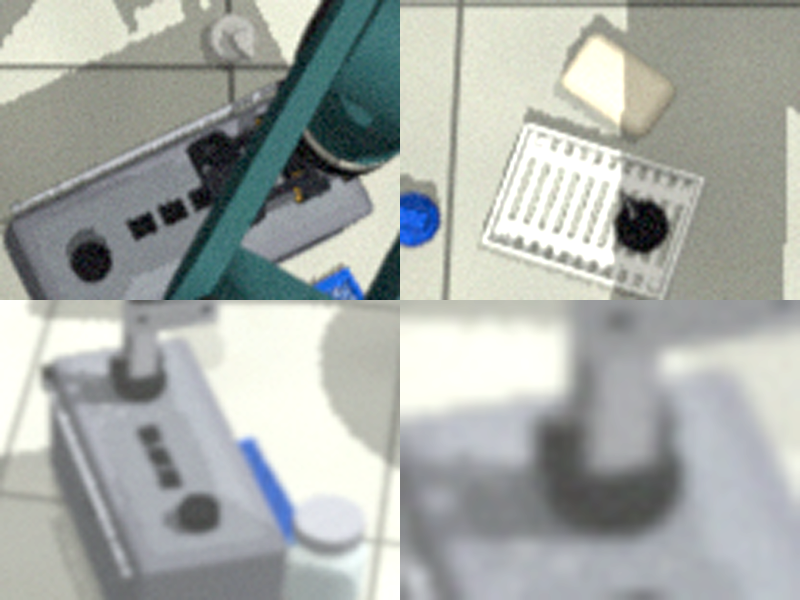

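The spare is seated low on the radio at side crop (610,490), held down by the fingers with about 13 N. The broken knob is in the dish at (640,225), and nothing else has moved. Handing in.

```bash
python3 -c "
from bench import close_job
print(close_job())"
```

```text
the job is handed in; nothing more can be done
None
```

I've handed the job in: the broken knob is in the soap dish, and the spare is fully home on the shaft, held down with about 13 N (the switch needs about 6 N), with the fingers still on it. It took about 25 s of the 58 s allowed, and the hand-in returned no verdict.

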